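# Dial open the reagent drawer safe

## Robot

A 6-joint arm with a two-finger parallel gripper is mounted at the origin on the work surface. World frame = base frame: x ahead of the robot, y to its left, z up, the work surface at z = 0. Lengths are in mm, angles in degrees, forces in N, time in s.
With the tool pointing down it reaches from about 325 to 875 mm from the base axis. Payload 4.4 kg.
Tool frame: the origin (TCP) lies between the finger pads; the fingertips stand 17 mm ahead of it and the grasp point (between the pads) lies 2 mm behind it; x points along the fingers, y is the direction in which the jaws open and shut, and the axes are right-handed (so a half turn about x gives the same grasp; the last joint's range is limited). The gripper opens to 85 mm and grips with 20 to 120 N. Pads are 22 mm wide; open, the fingers measure 114 mm over their backs; the gripper's body (76 mm by 85 mm) begins 54 mm behind the grasp point. The pads swing forward as they close: fully open they stand 13 mm farther back than shut.
Start: joints at [-73.195, 11.837, 88.321, -0, 79.842, -8.623], TCP at [246.879, -519.306, 248.282] pointing down, gripper open.
Joint ranges: [-156.59, 156.59], [-49.26, 127.26], [12.9, 141.05], [-63.56, 243.56], [4.71, 150.69], [-161.64, 161.64]. Speed limits (degrees/s): [159.86, 159.86, 180, 180, 180, 180].

## Interface

Orientations are given as [roll, pitch, yaw] about the fixed x, y, z axes, in that order (R = Rz(yaw) Ry(pitch) Rx(roll)).
In Python, from plant import ctrl gives the robot as it stands. The module is installed in compiled form; this text tells all that it offers.
- The arm moves only by the shell command python3 -m creep 'ROWS' [FORCE]. ROWS is a JSON object of lists of equal length, an entry for each row: "jaw": the finger opening in cm, from 0 to 8.54; "travel": the shift along the world's x, y, z in cm, a list of three; "twist": the turn, a rotation vector about the world's x, y, z in rad, a list of three. A call has 1 to 8 rows; each row shifts and turns the commanded pose from where the row before left it; what a row does not reach is not made up. A row lasts 1/8 s, in which the tool goes at most 62.5 mm and 10.7 degrees, less where a joint would pass 70% of its speed; a pose out of reach is approached as far as the arm can. A call is refused whole if a number of a shift passes 6.25 or a number of a turn 0.188, either way. A call with a gripper value outside its range is refused whole. The fingers move at their own pace and stop on an object; FORCE is the grip in N (left out, the last holds). Time passes only in rows, so rows that do not move let the fingers close. It gives the time, the measured TCP pose, the force and the opening at its end, in the units of the state.
- ctrl.observe(): the state, without advancing time (a new reading comes with each control period).
- ctrl.snapshot(name): name is "scene" or "top" or "wrist"; returns the picture (384x512x3 uint8, blue, green, red); there is no depth.
- ctrl.camera_info(name): a dict with "vertical_fov" (degrees; the focal length in pixels is half the picture's height over the tangent of half this angle, whatever the lens; pixels are square), "cx", "cy" (the principal point, pixels), "rvec" (rotation vector, rad) and "tvec" (3), from world to camera coordinates, as OpenCV has them; the wrist camera has in their place "mount" (4x4, takes a point from camera to tool coordinates, whose origin is the TCP and whose axes are the tool frame's). Camera axes: x right, y down, z forward; pixel columns grow to the right and rows downward; lengths in mm; the calibration is good to about 2 mm. A picture is of the moment at which its call begins: read the wrist's pose just before it. camera_info takes no time and is no camera call.
- ctrl.close_job(): hands the job in, once; it reports no verdict.
The state is a dict: "time": time; "joint_pos": joint angles; "joint_vel": joint speeds; "effort": joint torques, N m; "eef_pos": TCP position; "orientation": TCP orientation; "contact_force": force on the tool from outside, world axes, zero at the start; "ft_torque": the same for the moment, N m; "finger_gap": finger opening in mm.
Only numpy, scipy, OpenCV 4.12 (cv2) and the standard library are available. Lean on these libraries where they do the work, as an engineer would, in place of code of your own. Each camera call takes 0.05 s, during which the arm holds its last target. There are 200 camera calls.

## Task

Open the small grey drawer safe on the lab bench. Turn its dial by the crank anticlockwise (seen from above) until the white pointer comes to the red mark for the second time, then clockwise until it comes to the blue mark for the second time, then anticlockwise straight to the green mark. Then slide the yellow bolt knob towards the dial as far as it goes, pull the blue drawer out by about 10 cm and let go; do not disturb the bottle, tin, mug and cap standing on the bench.

Things in the scene. Friction and masses are not known exactly. Their poses are not given: they have to be found in the camera images.
- safe: Grey steel drawer safe bolted to the bench, 200 mm deep (its x) by 260 mm wide (its y) by 130 mm high; origin at the centre of its underside. Its -x side is the blue drawer front; its flat top carries the dial and the bolt knob. It has a real three-wheel lock: a number missed by more than about 0.15 rad, or a wrong count of passes, spoils the opening, and all three must be dialled anew.
- dial (a joint): Dial angle in rad, counting whole turns, growing anticlockwise seen from above: angle of the white pointer from the safe's +x axis. Starts between -1.8 and 1.8. Black disc of 96 mm diameter, its face 18 mm above the safe's top, in a flat ring of 67 mm radius; no end stops, about 0.05 N m of friction, stays where left. Blocked while the bolt is drawn.
- red_mark (a point): Centre of the red mark on the ring round the dial, 58 mm from the dial axis, 2.60 rad about it (anticlockwise from the safe's +x). Mark 11 mm wide. Joint dial reads 2.60 at the first coming, 8.88 at the second.
- blue_mark (a point): Centre of the blue mark on the ring round the dial, 58 mm from the dial axis, 1.40 rad about it (anticlockwise from the safe's +x). Mark 11 mm wide. Coming clockwise from the second red, joint dial reads 7.68 at the first coming, 1.40 at the second.
- green_mark (a point): Centre of the green mark on the ring round the dial, 58 mm from the dial axis, 3.90 rad about it (anticlockwise from the safe's +x). Mark 11 mm wide. After the second blue it is straight ahead anticlockwise, joint dial 3.90.
- dial_axis (a point): On the dial axis, at the height of the dial's face (148 mm above the bench). It lies 60 mm from the safe's centre towards the safe's -y.
- pointer_tip (a point): Outer tip of the white pointer line, on the dial's face, 46 mm from the axis.
- crank_grip (a point): Point to hold on the crank, an upright grey cylinder of 20 mm diameter and 48 mm height on the dial's face, 36 mm from the dial axis, opposite the pointer (at dial angle + pi). It spins freely on its own axis, so it can be held from above and led round a circle without turning the hand. The point is on its axis, 28 mm above the dial's face, 20 mm below its top.
- bolt (a joint): Travel of the bolt in m: 0 locked, 0.025 fully drawn; grows as the yellow knob slides along the safe's -y, towards the dial. Blocked after some 2 mm unless all three numbers are rightly dialled. About 2 N of friction; stays where it is left.
- bolt_grip (a point): Centre of the yellow bolt knob: an upright block 44 mm (along the safe's x) by 14 mm (along the safe's y) by 34 mm high, its foot 4 mm and its top 38 mm above the safe's top. The point is 24 mm above the safe's top, at safe x = 0; it starts 125 mm from the dial axis.
- drawer (a joint): Drawer travel in m, 0 shut to 0.13 at its stop; grows as the drawer comes out along the safe's -x. Held shut (about 2 mm of play) until the bolt is drawn. About 1.5 N of friction; stays where it is left.
- drawer_handle (a point): Middle of the drawer's steel bar handle: a round bar of 10 mm diameter and 110 mm long, level, along the safe's y, its centre 52 mm in front of the drawer front and 30 mm below the safe's top (100 mm above the bench); it moves with the drawer and can be pinched or hooked from above.
- media_bottle: Bystander: red media bottle with blue cap, 72 mm diameter, 142 mm high; origin at its foot.
- tin: Bystander: pale blue tin with red lid, 104 mm diameter, 102 mm high; origin at its foot.
- glass_mug: Bystander: glass mug, 72 mm diameter, 85 mm high, with a handle; origin at its foot.
- blue_cap: Bystander: upturned blue screw cap, 64 mm diameter, 30 mm high; origin at its foot.

How it is judged:
By the outcome, as a careful person would: the job done as asked, in the order asked, and still so for the second after the job is handed in, with the robot touching nothing.
It also fails if it takes over 72 s, if anything falls off the work surface, if the arm or the gripper's body presses on something with over 40 N, if the wrist force passes 120 N, or if a joint passes its speed limit or range.

## Working session

There is one attempt and no reset: what is moved stays moved. The work goes in short steps, Python scripts to look and compute and a shell command to move; the robot and the scene stay as the last step left them, time stands still between calls to the robot, and variables do not carry over. Pictures are saved under pics/ and viewed, about 8 in all and at most 12, crops included, and the job is handed in when it is done.

```bash
mkdir -p pics; ls
python3 - <<'E'
from plant import ctrl
import cv2,numpy as np
print(ctrl.observe())
for n in("scene","top","wrist"):print(n,ctrl.camera_info(n))
a=ctrl.snapshot("scene");b=ctrl.snapshot("top")
cv2.imwrite("pics/scene0.png",a);cv2.imwrite("pics/top0.png",b)
E
```

```text
pics
{'time': 0.0, 'joint_pos': array([-7.31972996e+01,  1.18856821e+01,  8.84070307e+01,  9.19085329e-04,
        7.98426856e+01, -8.62531241e+00]), 'joint_vel': array([ 0.00918545,  0.014444  , -0.01107933,  0.04501344, -0.03313861,
       -0.01085195]), 'effort': array([ 6.32971478e-04, -3.83032501e+01, -2.91596085e+01, -1.30462467e-04,
        1.07498677e-02, -2.72863264e-05]), 'eef_pos': array([ 246.64824599, -518.59240688,  247.09306583]), 'orientation': array([-99.00797254,  89.86459856, 106.41987712]), 'contact_force': array([-0.39828163, -0.10894307, -0.01981445]), 'ft_torque': array([-0.0203179 , -0.00684969,  0.00053593]), 'finger_gap': 85.21308236454593}
scene {'vertical_fov': 56.58272519664817, 'cx': 263.06930277398146, 'cy': 192.34480443950417, 'rvec': array([ 2.44484489,  0.93709977, -0.28075476]), 'tvec': array([-359.53266788, -227.3551981 , 1329.02762182])}
top {'vertical_fov': 44.82103949850018, 'cx': 261.4203018145439, 'cy': 186.70904786981154, 'rvec': array([ 2.1731907 , -2.1732894 ,  0.12483565]), 'tvec': array([ -13.3606754 ,  518.39050673, 1808.13546097])}
wrist {'vertical_fov': 61.78226985912707, 'cx': 249.5781821921736, 'cy': 192.34290560988822, 'mount': array([[-7.59981903e-04, -3.07235578e-01,  9.51633187e-01,
        -1.25024621e+02],
       [ 9.99999711e-01, -2.67086631e-04,  7.12378653e-04,
         4.73125598e-01],
       [ 3.53004339e-05,  9.51633453e-01,  3.07235692e-01,
        -7.95348746e+01],
       [ 0.00000000e+00,  0.00000000e+00,  0.00000000e+00,
         1.00000000e+00]])}
```

View pics/top0.png

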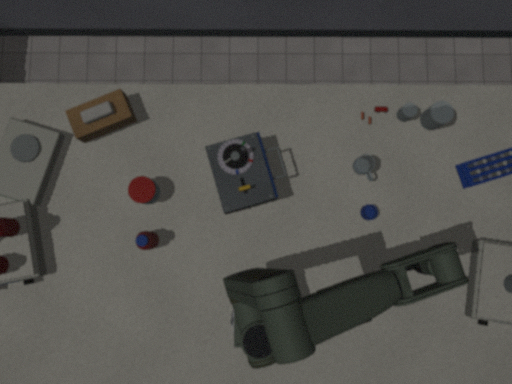

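View pics/scene0.png

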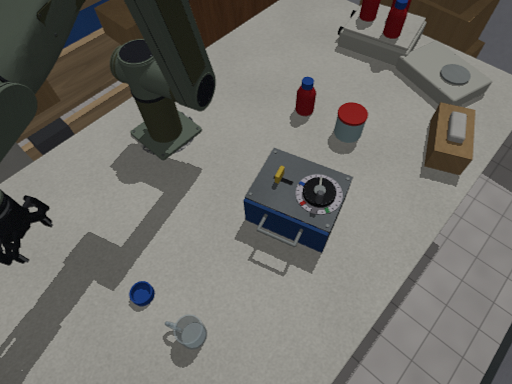

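```bash
cat > h.py <<'E'
import cv2,numpy as np
from scipy.spatial.transform import Rotation as R
from plant import ctrl
def cam(n,o=None):
    c=ctrl.camera_info(n);f=192/np.tan(np.radians(c["vertical_fov"]/2))
    K=np.array([[f,0,c["cx"]],[0,f,c["cy"]],[0,0,1]])
    if n!="wrist":
        Rm=cv2.Rodrigues(c["rvec"])[0];t=c["tvec"]
    else:
        o=o or ctrl.observe();T=np.eye(4);T[:3,:3]=R.from_euler("xyz",o["orientation"],degrees=True).as_matrix();T[:3,3]=o["eef_pos"]
        M=np.linalg.inv(T@c["mount"]);Rm=M[:3,:3];t=M[:3,3]
    return K,Rm,t
def cast(C,uv,z):
    K,Rm,t=C;c=-Rm.T@t;d=Rm.T@np.linalg.solve(K,[uv[0],uv[1],1]);return c+d*(z-c[2])/d[2]
def proj(C,P):
    K,Rm,t=C;p=K@(Rm@np.array(P,float)+t);return p[:2]/p[2]
E
python3 - <<'E'
from h import *
S=cam("scene");T=cam("top")
for n,C,L in(("scene",S,[("dial",(319,192),148),("knob",(280,173),154),("hl",(263,228),100),("hr",(298,242),100),("bottle",(307,82),142),("tin",(351,114),102)]),("top",T,[("dial",(237,156),148),("knob",(245,188),154),("hA",(290,150),100),("hB",(297,175),100)])):
    for a,uv,z in L:print(n,a,cast(C,uv,z).round())
i=cv2.imread("pics/scene0.png")[140:260,230:370];cv2.imwrite("pics/s0c.png",cv2.resize(i,None,fx=5,fy=5,interpolation=3))
o=ctrl.observe();print(R.from_euler("xyz",o["orientation"],degrees=True).as_matrix().round(3))
E
```

```text
scene dial [627.  81. 148.]
scene knob [505.  54. 154.]
scene hl [568. -91. 100.]
scene hr [669. -58. 100.]
scene bottle [317. 418. 142.]
scene tin [504. 431. 102.]
top dial [620.  78. 148.]
top knob [500.  48. 154.]
top hA [ 652. -122.  100.]
top hB [ 556. -148.  100.]
[[-0.001  0.429 -0.903]
 [ 0.002 -0.903 -0.429]
 [-1.    -0.002 -0.   ]]
```

View pics/s0c.png

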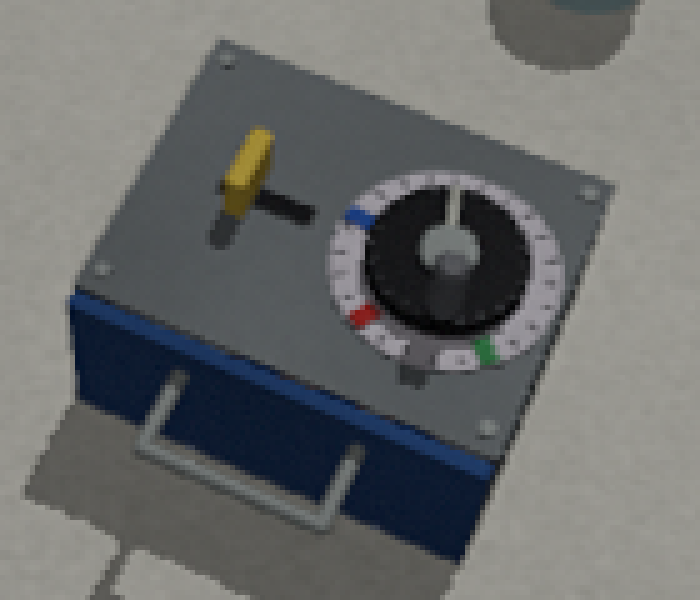

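```bash
cat >> h.py <<'E'
def marks(i,box=None):
    h=cv2.cvtColor(i,cv2.COLOR_BGR2HSV);out={}
    for n,lo,hi in(("red",(0,150,70),(8,255,255)),("green",(50,90,50),(85,255,255)),("blue",(105,120,90),(125,255,255)),("yellow",(20,120,60),(32,255,255))):
        m=cv2.inRange(h,lo,hi)
        if box:
            k=np.zeros_like(m);x0,y0,x1,y1=box;k[y0:y1,x0:x1]=1;m=m*k
        nn,l,s,c=cv2.connectedComponentsWithStats(m)
        out[n]=[(c[j].round(2).tolist(),int(s[j,4])) for j in sorted(range(1,nn),key=lambda j:-s[j,4])[:3]]
    return out
ANG={"red":2.6,"blue":1.4,"green":3.9}
def fit(pts):  # rigid 2D fit of the marks -> axis, yaw (and residual)
    from scipy.optimize import least_squares
    k=list(pts);P=np.array([pts[n][:2] for n in k]);a=np.array([ANG[n] for n in k])
    f=lambda v:(v[:2]+58*np.c_[np.cos(a+v[2]),np.sin(a+v[2])]-P).ravel()
    r=least_squares(f,[*P.mean(0),1.8]);return r.x,r.fun
E
python3 - <<'E'
from h import *
i=cv2.imread("pics/scene0.png");m=marks(i,(285,165,350,220));print(m)
C=cam("scene")
for z in(132,136,140):
    p={n:cast(C,m[n][0][0],z) for n in ANG};x,r=fit(p);print(z,x.round(3),r.round(1))
ax=x[:2];
pt=cast(C,(230+455/5,140+190/5),148);d=pt[:2]-ax;print(pt,np.hypot(*d),np.arctan2(d[1],d[0])-x[2])
o=ctrl.observe();print(o["eef_pos"])
E
```

```text
{'red': [([302.31, 202.54], 13)], 'green': [([326.53, 209.65], 17)], 'blue': [([288.95, 217.75], 20), ([301.62, 183.25], 16)], 'yellow': []}
132 [606.653  39.321   2.988] [ 42.5 -29.2 -23.4  15.3 -19.1  13.8]
136 [607.752  37.364   2.988] [ 42.4 -29.1 -23.5  15.1 -18.9  14. ]
140 [608.85   35.408   2.988] [ 42.3 -29.1 -23.6  14.9 -18.7  14.2]
[602.30013169 123.22406582 148.        ] 88.05976356732288 -1.3422655874120806
[ 246.69556882 -518.67425895  247.20047917]
```

```bash
python3 -m creep '{"jaw":[6,6,6,6,6,6],"travel":[[2.86,5.2,1.27],[2.86,5.2,1.27],[2.86,5.2,1.27],[2.86,5.2,1.27],[2.86,5.2,1.27],[2.86,5.2,1.27]],"twist":[[0,0,0.114],[0,0,0.114],[0,0,0.114],[0,0,0.114],[0,0,0.114],[0,0,0.114]]}' 40
python3 -m creep '{"jaw":[6,6,6,6,6,6,6,6],"travel":[[2.86,5.2,1.27],[2.86,5.2,1.27],[2.86,5.2,1.27],[2.86,5.2,1.27],[2.86,5.2,1.27],[2.86,5.2,1.27],[0,0,0],[0,0,0]],"twist":[[0,0,0.114],[0,0,0.114],[0,0,0.114],[0,0,0.114],[0,0,0.114],[0,0,0.114],[0,0,0],[0,0,0]]}'
python3 - <<'E'
from h import *
o=ctrl.observe();print(o["eef_pos"],o["orientation"]);i=ctrl.snapshot("wrist");cv2.imwrite("pics/w1.png",i)
import pickle;pickle.dump(o,open("w1.pkl","wb"))
print(marks(i))
E
```

```text
time: 0.85
eef_pos: [418.9, -205.4, 324.5]
orientation: [-125.7, 90.0, 119.1]
contact_force: [-0.2, -0.6, -0.6]
finger_gap: 60.2
time: 1.85
eef_pos: [589.6, 104.6, 399.7]
orientation: [-83.8, 89.9, -160.0]
contact_force: [-0.4, -0.8, 0.3]
finger_gap: 59.6
[589.63249746 104.55423924 399.6693364 ] [ -83.84215633   89.87647149 -160.03892467]
{'red': [([250.95, 213.08], 66)], 'green': [([305.14, 205.57], 74)], 'blue': [([248.78, 248.57], 492), ([110.48, 373.7], 404), ([152.85, 252.02], 92)], 'yellow': [([170.79, 182.99], 643)]}
```

View pics/w1.png

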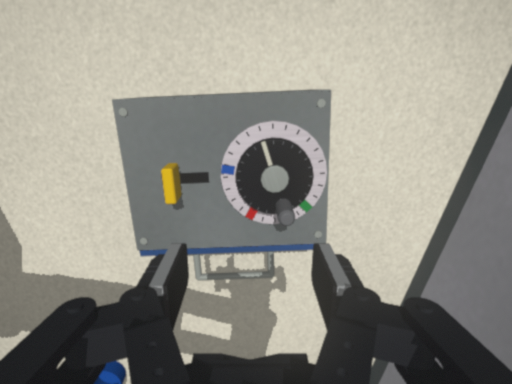

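```bash
cat > m.py <<'E'
from h import *
import pickle,sys
def solve(i,o,box,tip):
    m=marks(i,box);C=cam("wrist",o)
    for z in(132,136):
        p={n:cast(C,m[n][0][0],z) for n in ANG};x,r=fit(p);print(z,x.round(4),r.round(1))
    pt=cast(C,tip,148);d=pt[:2]-x[:2];a=np.arctan2(d[1],d[0])-x[2];a=(a+np.pi)%(2*np.pi)-np.pi
    print("pointer r",np.hypot(*d),"ang",a);return C,x
E
python3 - <<'E'
from m import *
i=cv2.imread("pics/w1.png");o=pickle.load(open("w1.pkl","rb"))
print(marks(i,(215,115,335,235)))
g=i[115:235,235:315].min(2);dd=np.zeros((384,512),np.uint8)
m=(i.min(2)>130).astype(np.uint8);k=np.zeros_like(m);cv2.circle(k,(274,177),37,1,-1);m*=k
ys,xs=np.nonzero(m);print(len(xs));sel=ys<165;xs,ys=xs[sel],ys[sel];print(xs.min(),xs.max(),ys.min(),ys.max());j=ys.argmin();tip=(xs[ys<=ys.min()+1].mean(),ys.min()+.5);print(tip)
C,x=solve(i,o,(215,115,335,235),tip)
w=x[2];ax=x[:2]
print("crank top px->",cast(C,(286,208),196))
u=np.array([np.cos(w),np.sin(w)]);v=np.array([-u[1],u[0]])
print("knob top", marks(i)["yellow"][0],cast(C,marks(i)["yellow"][0][0],156), "pred",ax+125*v)
print("handle mid pred", ax+60*v-u*152, "img",cast(C,(200,275),100),cast(C,(272,273),100))
for n,P in(("axis",[*ax,148]),("knob",[*(ax+125*v),168]),("hand",[*(ax+60*v-152*u),100])):print(n,proj(C,P))
E
```

```text
{'red': [([250.95, 213.08], 66)], 'green': [([305.14, 205.57], 74)], 'blue': [([227.23, 169.09], 86)], 'yellow': []}
597
262 271 142 164
(np.float64(263.2857142857143), np.float64(142.5))
132 [625.2691  86.4586   1.8512] [ 0.2  0.4  0.7 -0.4 -0.9 -0.1]
136 [624.8052  87.7329   1.8512] [ 0.1  0.2  0.2 -0.1 -0.3 -0.1]
pointer r 44.92372963576689 ang 0.2706635126866823
crank top px-> [639.6984627   69.56974356 196.        ]
knob top ([170.79, 182.99], 643) [505.3641468   53.77828017 156.        ] pred [504.68642911  53.14262529]
handle mid pred [609.20995485 -74.93482225] img [562.3070848  -98.77209593 100.        ] [667.47752317 -69.18589333 100.        ]
axis [274.10567281 177.67674796]
knob [167.68449124 186.25878479]
hand [233.62962319 268.12037527]
```

Run:
```python
from m import *
i=cv2.imread("pics/w1.png");o=pickle.load(open("w1.pkl","rb"));C=cam("wrist",o)
for z in(148,176,196):print(z,proj(C,[643.5,57.3,z]))
j=i.copy()
u=np.array([-.277,.961]);v=np.array([-.961,-.277]);ax=np.array([624.7,88])
def dot(P,c=(255,0,255)):
    p=proj(C,P);cv2.circle(j,tuple(int(round(q*16)) for q in p),16,c,-1,shift=4)
for z in(148,196):
    for a in np.arange(0,6.3,.5):dot([643.5+10*np.cos(a),57.3+10*np.sin(a),z],(255,0,255) if z==196 else (0,255,0))
for s in(-55,0,55):dot([*(ax+(60+s)*v-152*u),100])
for s in(-7,7):
    for t in(-22,22):dot([*(ax+(125+s)*v+t*u),168])
cv2.imwrite("pics/w1o.png",cv2.resize(j[120:300,130:330],None,fx=3.3,fy=3.3,interpolation=0))
```

```text
148 [282.1966694  203.99891982]
176 [284.46115128 212.22709982]
196 [286.28682914 218.86084953]
```

View pics/w1o.png

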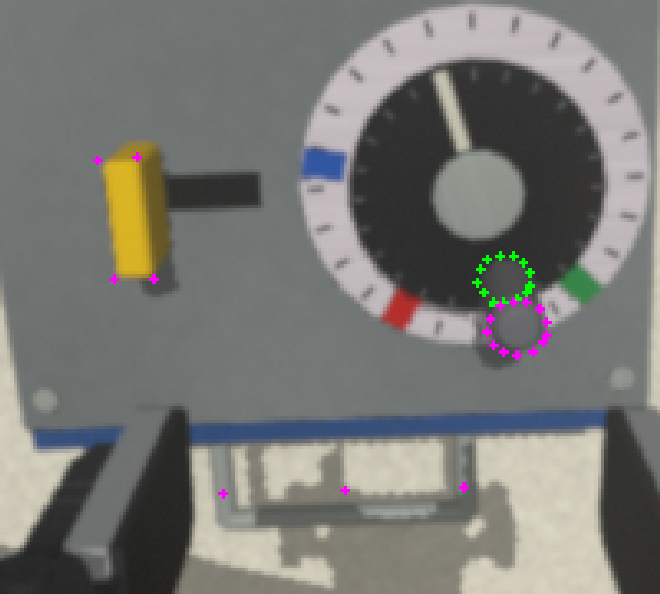

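```bash
python3 -m creep '{"jaw":[5,5,5,5,5,5,5,5],"travel":[[2.7,-2.36,-4],[2.69,-2.37,-4],[0,0,-4],[0,0,-4],[0,0,-3.5],[0,0,-3.07],[0,0,0],[0,0,0]],"twist":[[0,0,0],[0,0,0],[0,0,0],[0,0,0],[0,0,0],[0,0,0],[0,0,0],[0,0,0]]}' 30
python3 - <<'E'
from h import *
o=ctrl.observe();print(o["eef_pos"]);i=ctrl.snapshot("wrist");j=ctrl.snapshot("scene")
a=cv2.resize(i,(512,384));b=cv2.resize(j[140:260,230:350],(384,384),interpolation=2)
cv2.imwrite("pics/w2.png",cv2.resize(np.hstack([a,b]),(800,343)))
E
```

```text
time: 2.9
eef_pos: [644.5, 56.3, 176.5]
orientation: [70.4, 89.9, -5.9]
contact_force: [0.4, -0.6, 0.6]
finger_gap: 50.2
[644.48346135  56.30562148 176.49501709]
```

View pics/w2.png

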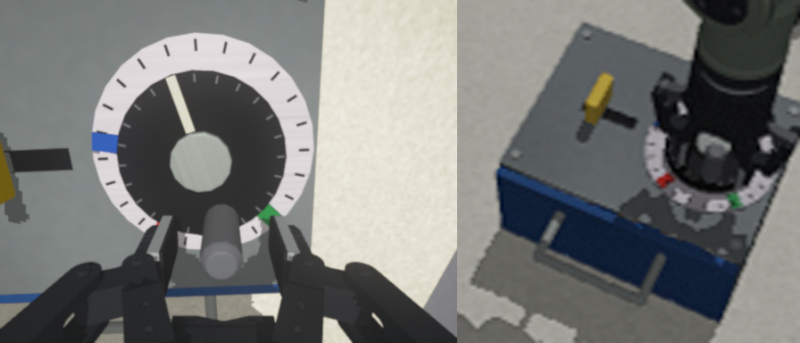

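```bash
python3 -m creep '{"jaw":[1.5,1.5,1.5,1.5],"travel":[[0,0,0],[0,0,0],[0,0,0],[0,0,0]],"twist":[[0,0,0],[0,0,0],[0,0,0],[0,0,0]]}' 30
cat >> m.py <<'E'
def look(fn=None):
    """wrist view while gripping: ellipse of hub+disc and pointer -> axis, dial angle (yaw 1.851)"""
    o=ctrl.observe();i=ctrl.snapshot("wrist");C=cam("wrist",o)
    if fn:cv2.imwrite(fn,i)
    h=cv2.cvtColor(i,cv2.COLOR_BGR2HSV)
    # rectify dial plane z=148 about nominal axis, 4 px/mm, safe axes
    ax=np.array([624.7,88.]);w=1.851;u=np.array([np.cos(w),np.sin(w)]);v=np.array([-u[1],u[0]])
    g=[(-60,-60),(60,-60),(60,60),(-60,60)]
    src=np.float32([proj(C,[*(ax+a*u+b*v),148]) for a,b in g]);dst=np.float32([[(a+80)*4,(80-b)*4] for a,b in g])
    rect=cv2.warpPerspective(i,cv2.getPerspectiveTransform(src,dst),(640,640))
    print("t",o["time"],"eef",o["eef_pos"].round(1),"F",o["contact_force"].round(1),"gap",round(o["finger_gap"],1))
    e=o["eef_pos"][:2]-ax;print("eef polar r",np.hypot(*e).round(1),"dial from eef",((np.arctan2(e[1],e[0])-w-np.pi)%(2*np.pi)).round(3))
    return rect
def pointer(rect):
    m=((rect.min(2)>105)&(rect.max(2)<256)).astype(np.uint8)
    yy,xx=np.mgrid[:640,:640];x=(xx-320)/4;y=(320-yy)/4;r=np.hypot(x,y)
    s=(m>0)&(r>20)&(r<42);n,l,st,c=cv2.connectedComponentsWithStats(s.astype(np.uint8))
    for j in sorted(range(1,n),key=lambda j:-st[j,4])[:3]:
        X=x[l==j];Y=y[l==j];q=np.polyfit if 0 else None
        print("cand area",st[j,4],"ang",round(float(np.arctan2(Y.mean(),X.mean())%(2*np.pi)),3),"r",round(float(np.hypot(X,Y).min()),1),round(float(np.hypot(X,Y).max()),1))
E
python3 - <<'E'
from m import *
r=look("pics/w3r.png");pointer(r);cv2.imwrite("pics/w3.png",cv2.resize(r,(512,512)))
E
```

```text
time: 3.5
eef_pos: [644.5, 57.4, 176.3]
orientation: [70.0, 89.9, -6.2]
contact_force: [-1.7, 0.1, 5.8]
finger_gap: 18.7
t 3.5 eef [644.5  57.4 176.3] F [-1.7  0.1  5.8] gap 18.7
eef polar r 36.4 dial from eef 0.295
cand area 2010 ang 0.31 r 20.0 42.0
cand area 925 ang 3.014 r 31.3 42.0
cand area 35 ang 3.794 r 40.7 42.0
```

View pics/w3.png

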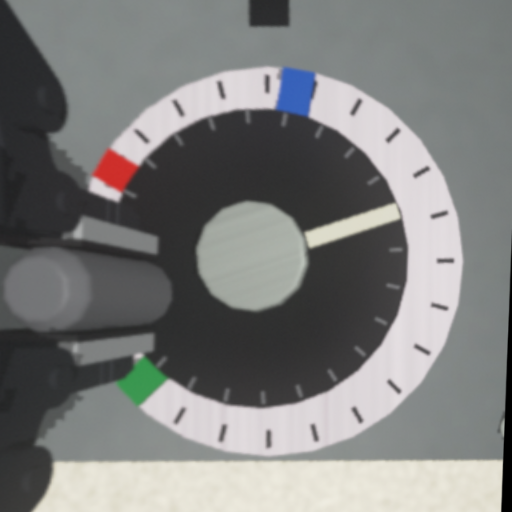

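```bash
cat > arc.py <<'E'
import numpy as np,sys
a,b,n=float(sys.argv[1]),float(sys.argv[2]),int(sys.argv[3])
t=np.linspace(a,b,n+1)+1.851+np.pi
p=np.round(3.6*np.c_[np.cos(t),np.sin(t)],2);d=np.diff(p,axis=0)
for k in range(0,n,8):print(",".join("[%g,%g,0]"%tuple(np.round(q,2)) for q in d[k:k+8]))
E
python3 arc.py 0.30 8.88 22
```

```text
[1,0.98,0],[0.55,1.28,0],[0.02,1.39,0],[-0.51,1.3,0],[-0.96,1.01,0],[-1.28,0.56,0],[-1.39,0.04,0],[-1.31,-0.5,0]
[-1.02,-0.95,0],[-0.57,-1.27,0],[-0.06,-1.4,0],[0.49,-1.3,0],[0.94,-1.03,0],[1.26,-0.59,0],[1.4,-0.07,0],[1.31,0.47,0]
[1.04,0.93,0],[0.6,1.26,0],[0.09,1.39,0],[-0.46,1.32,0],[-0.92,1.05,0],[-1.25,0.61,0]
```

```bash
python3 -m creep '{"jaw":[1.5,1.5,1.5,1.5,1.5,1.5,1.5,1.5],"travel":[[1,0.98,0],[0.55,1.28,0],[0.02,1.39,0],[-0.51,1.3,0],[-0.96,1.01,0],[-1.28,0.56,0],[-1.39,0.04,0],[0,0,0]],"twist":[[0,0,0],[0,0,0],[0,0,0],[0,0,0],[0,0,0],[0,0,0],[0,0,0],[0,0,0]]}'
python3 - <<'E'
from m import *
r=look();pointer(r);cv2.imwrite("pics/w4.png",r)
E
```

```text
time: 4.55
eef_pos: [617.7, 122.8, 176.2]
orientation: [40.1, 89.9, -36.1]
contact_force: [-0.8, -1.6, 7.5]
finger_gap: 19.1
t 4.55 eef [617.7 122.8 176.2] F [-0.8 -1.6  7.5] gap 19.1
eef polar r 35.4 dial from eef 3.06
cand area 2350 ang 5.567 r 23.0 42.0
cand area 2288 ang 0.488 r 20.0 41.3
cand area 1201 ang 3.059 r 20.9 39.8
```

```bash
python3 -m creep '{"jaw":[1.5,1.5,1.5,1.5,1.5,1.5,1.5,1.5],"travel":[[-1.31,-0.5,0],[-1.02,-0.95,0],[-0.57,-1.27,0],[-0.06,-1.4,0],[0.49,-1.3,0],[0.94,-1.03,0],[1.26,-0.59,0],[1.4,-0.07,0]],"twist":[[0,0,0],[0,0,0],[0,0,0],[0,0,0],[0,0,0],[0,0,0],[0,0,0],[0,0,0]]}'
python3 -m creep '{"jaw":[1.5,1.5,1.5,1.5,1.5,1.5,1.5,1.5],"travel":[[1.31,0.47,0],[1.04,0.93,0],[0.6,1.26,0],[0.09,1.39,0],[-0.46,1.32,0],[-0.92,1.05,0],[-1.25,0.61,0],[0,0,0]],"twist":[[0,0,0],[0,0,0],[0,0,0],[0,0,0],[0,0,0],[0,0,0],[0,0,0],[0,0,0]]}'
python3 - <<'E'
from m import *
r=look();pointer(r);cv2.imwrite("pics/w5.png",cv2.resize(r,(512,512)))
E
python3 arc.py 8.88 1.40 19
```

```text
time: 5.6
eef_pos: [628.9, 51.4, 176.2]
orientation: [-99.2, 89.9, -175.4]
contact_force: [-4.2, 2.8, 8.6]
finger_gap: 19.0
time: 6.6
eef_pos: [632.7, 122.3, 176.3]
orientation: [15.4, 90.0, -60.8]
contact_force: [-2.0, -1.1, 7.7]
finger_gap: 19.1
t 6.6 eef [632.7 122.3 176.3] F [-2.  -1.1  7.7] gap 19.1
eef polar r 35.3 dial from eef 2.632
cand area 2187 ang 4.722 r 20.0 26.2
cand area 1412 ang 5.123 r 34.1 42.0
cand area 1276 ang 6.235 r 20.0 34.7
[1.26,-0.62,0],[0.93,-1.06,0],[0.44,-1.34,0],[-0.1,-1.41,0],[-0.63,-1.25,0],[-1.07,-0.92,0],[-1.33,-0.44,0],[-1.41,0.1,0]
[-1.25,0.64,0],[-0.92,1.07,0],[-0.44,1.34,0],[0.12,1.4,0],[0.64,1.26,0],[1.07,0.91,0],[1.34,0.43,0],[1.41,-0.12,0]
[1.25,-0.65,0],[0.9,-1.07,0],[0.43,-1.35,0]
```

View pics/w5.png

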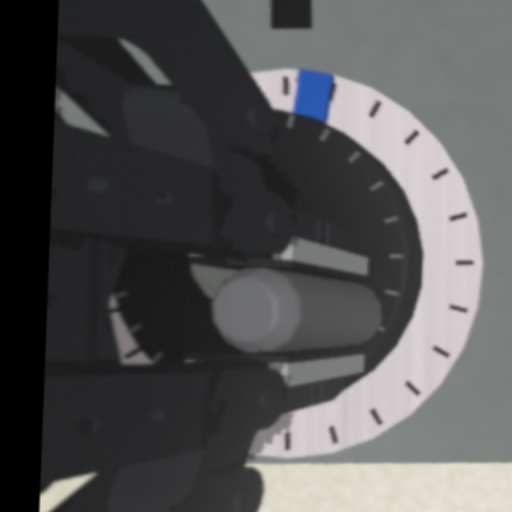

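```bash
python3 -m creep '{"jaw":[1.5,1.5,1.5,1.5,1.5,1.5,1.5,1.5],"travel":[[1.26,-0.62,0],[0.93,-1.06,0],[0.44,-1.34,0],[-0.1,-1.41,0],[-0.63,-1.25,0],[-1.07,-0.92,0],[-1.33,-0.44,0],[-1.41,0.1,0]],"twist":[[0,0,0],[0,0,0],[0,0,0],[0,0,0],[0,0,0],[0,0,0],[0,0,0],[0,0,0]]}'
python3 -m creep '{"jaw":[1.5,1.5,1.5,1.5,1.5,1.5,1.5,1.5],"travel":[[-1.25,0.64,0],[-0.92,1.07,0],[-0.44,1.34,0],[0.12,1.4,0],[0.64,1.26,0],[1.07,0.91,0],[1.34,0.43,0],[1.41,-0.12,0]],"twist":[[0,0,0],[0,0,0],[0,0,0],[0,0,0],[0,0,0],[0,0,0],[0,0,0],[0,0,0]]}'
python3 -m creep '{"jaw":[1.5,1.5,1.5,1.5],"travel":[[1.25,-0.65,0],[0.9,-1.07,0],[0.43,-1.35,0],[0,0,0]],"twist":[[0,0,0],[0,0,0],[0,0,0],[0,0,0]]}'
python3 - <<'E'
from m import *
r=look();pointer(r);cv2.imwrite("pics/w6.png",cv2.resize(r,(512,512)))
E
python3 arc.py 1.40 3.90 7
```

```text
time: 7.65
eef_pos: [615.0, 52.3, 176.3]
orientation: [77.5, 89.8, 1.3]
contact_force: [2.6, 2.2, 6.8]
finger_gap: 19.1
time: 8.65
eef_pos: [633.7, 122.2, 176.2]
orientation: [-70.4, 89.9, -146.6]
contact_force: [-3.3, -3.2, 9.2]
finger_gap: 19.0
time: 9.15
eef_pos: [660.2, 90.4, 176.3]
orientation: [46.7, 89.9, -29.5]
contact_force: [-1.2, -1.5, 7.2]
finger_gap: 18.8
t 9.15 eef [660.2  90.4 176.3] F [-1.2 -1.5  7.2] gap 18.8
eef polar r 35.6 dial from eef 1.357
cand area 2363 ang 3.912 r 20.0 37.3
cand area 2105 ang 1.38 r 20.0 42.0
cand area 406 ang 3.921 r 39.1 42.0
[-0.36,1.23,0],[-0.77,1.02,0],[-1.08,0.69,0],[-1.25,0.27,0],[-1.27,-0.19,0],[-1.12,-0.61,0],[-0.83,-0.97,0]
```

View pics/w6.png

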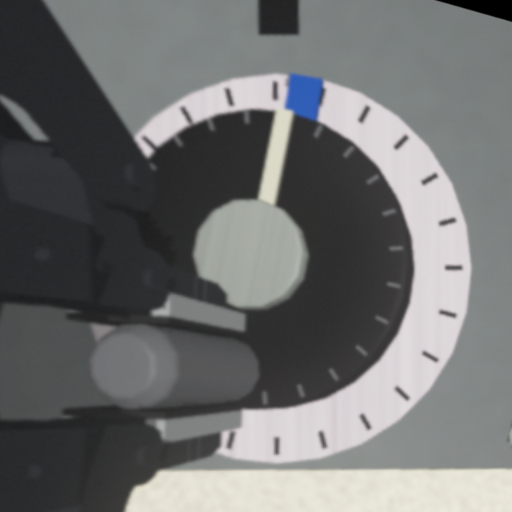

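```bash
python3 -m creep '{"jaw":[1.5,1.5,1.5,1.5,1.5,1.5,1.5,1.5],"travel":[[-0.36,1.23,0],[-0.77,1.02,0],[-1.08,0.69,0],[-1.25,0.27,0],[-1.27,-0.19,0],[-1.12,-0.61,0],[-0.83,-0.97,0],[0,0,0]],"twist":[[0,0,0],[0,0,0],[0,0,0],[0,0,0],[0,0,0],[0,0,0],[0,0,0],[0,0,0]]}'
python3 - <<'E'
from m import *
r=look();pointer(r);o=ctrl.observe()
e=o["eef_pos"][:2]-np.array([624.7,86.8]);print(np.arctan2(e[1],e[0])-1.851+np.pi)
E
```

```text
time: 10.2
eef_pos: [592.9, 105.0, 176.3]
orientation: [53.3, 89.9, -23.0]
contact_force: [0.5, -1.5, 8.1]
finger_gap: 19.2
t 10.2 eef [592.9 105.  176.3] F [ 0.5 -1.5  8.1] gap 19.2
eef polar r 36.1 dial from eef 3.94
cand area 6227 ang 1.775 r 20.0 37.5
cand area 827 ang 0.376 r 20.0 30.0
cand area 2 ang 1.466 r 42.0 42.0
3.9068000243217895
```

```bash
python3 -m creep '{"jaw":[4,4,4,4,4,4,4,4],"travel":[[0,0,0],[0,0,0],[0,0,3],[0,0,4],[0,0,5],[0,0,5],[0,0,5],[0,0,0]],"twist":[[0,0,0],[0,0,0],[0,0,0],[0,0,0],[0,0,0],[0,0,0],[0,0,0],[0,0,0]]}'
python3 -m creep '{"jaw":[4],"travel":[[0,0,0]],"twist":[[0,0,0]]}'
python3 - <<'E'
from m import *
o=ctrl.observe();i=ctrl.snapshot("wrist");pickle.dump(o,open("w7.pkl","wb"));cv2.imwrite("pics/w7r.png",i)
C=cam("wrist",o);c=proj(C,[624.7,87,148]).astype(int);print(c);b=(c[0]-65,c[1]-75,c[0]+65,c[1]+70)
m=marks(i,b);print({k:v[0] if v else None for k,v in m.items()})
p={n:cast(C,m[n][0][0],137) for n in ANG if m[n]};x,r=fit(p);print(x,r.round(1))
print("R tool",R.from_euler("xyz",o["orientation"],degrees=True).as_matrix().round(3)[:,1])
cv2.imwrite("pics/w7.png",cv2.resize(i[90:320,120:380],None,fx=2.6,fy=2.6,interpolation=2))
E
```

```text
time: 11.25
eef_pos: [594.9, 106.1, 400.4]
orientation: [79.2, 89.4, 3.0]
contact_force: [-0.2, 0.8, 0.9]
finger_gap: 40.1
time: 11.38
eef_pos: [592.7, 105.9, 393.6]
orientation: [-104.6, 89.9, 179.2]
contact_force: [-0.7, -0.3, 0.0]
finger_gap: 39.9
[271 180]
{'red': ([248.36, 215.14], 66), 'green': ([303.45, 207.72], 71), 'blue': ([224.2, 170.75], 89), 'yellow': None}
[624.73904252  88.29744406   1.85096676] [ 0.2 -0.   0.1  0.  -0.3 -0. ]
R tool [ 0.971  0.239 -0.002]
```

View pics/w7.png

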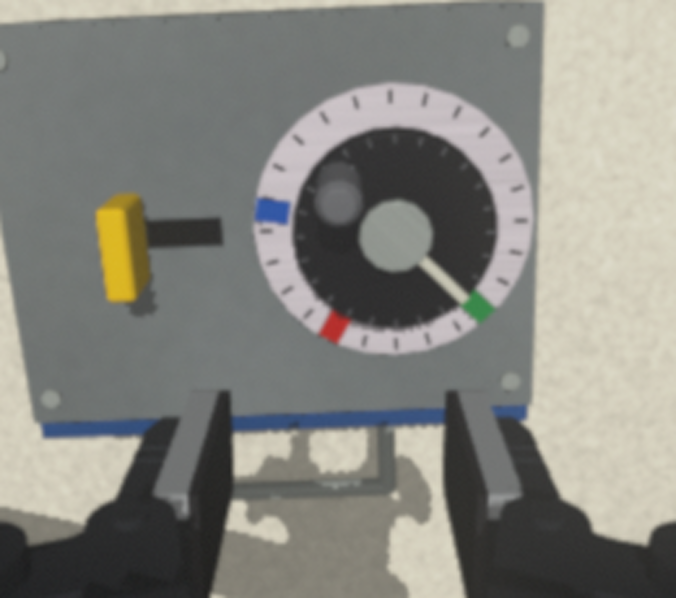

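```bash
python3 -m creep '{"jaw":[4,4,4,4,4,4,4,4],"travel":[[-4.41,-2.65,-3],[-4.41,-2.65,-3],[0,0,-6],[0,0,-5],[0,0,-4],[0,0,-2.8],[0,0,0],[0,0,0]],"twist":[[0,0,0.02],[0,0,0.02],[0,0,0],[0,0,0],[0,0,0],[0,0,0],[0,0,0],[0,0,0]]}'
python3 -m creep '{"jaw":[4],"travel":[[0,0,0]],"twist":[[0,0,0]]}'
```

```text
time: 12.42
eef_pos: [505.0, 52.8, 157.0]
orientation: [-111.3, 90.0, 174.8]
contact_force: [-0.0, 0.9, 0.2]
finger_gap: 39.7
time: 12.55
eef_pos: [506.2, 52.8, 158.4]
orientation: [70.7, 89.8, -3.2]
contact_force: [0.1, 0.3, 0.2]
finger_gap: 40.2
```

```bash
python3 -m creep '{"jaw":[0.9,0.9,0.9,0.9],"travel":[[0,0,0],[0,0,0],[0,0,0],[0,0,0]],"twist":[[0,0,0],[0,0,0],[0,0,0],[0,0,0]]}' 30
python3 -m creep '{"jaw":[0.9,0.9,0.9,0.9,0.9,0.9,0.9,0.9],"travel":[[0.48,0.14,0],[0.48,0.14,0],[0.48,0.14,0],[0.48,0.14,0],[0.38,0.11,0],[0.2,0.06,0],[0,0,0],[0,0,0]],"twist":[[0,0,0],[0,0,0],[0,0,0],[0,0,0],[0,0,0],[0,0,0],[0,0,0],[0,0,0]]}'
```

```text
time: 13.05
eef_pos: [505.6, 52.7, 158.1]
orientation: [61.5, 89.9, -12.3]
contact_force: [-2.0, -0.2, 5.4]
finger_gap: 13.6
time: 14.05
eef_pos: [528.4, 59.4, 158.1]
orientation: [-83.5, 89.7, -157.3]
contact_force: [-9.6, -2.6, 11.7]
finger_gap: 13.6
```

```bash
python3 -m creep '{"jaw":[0.9,0.9,0.9,0.9],"travel":[[0.14,0.04,0],[0.14,0.04,0],[0,0,0],[0,0,0]],"twist":[[0,0,0],[0,0,0],[0,0,0],[0,0,0]]}'
```

```text
time: 14.55
eef_pos: [528.6, 59.4, 158.0]
orientation: [-88.3, 89.4, -162.2]
contact_force: [-17.4, -5.8, 17.0]
finger_gap: 13.5
```

```bash
python3 -m creep '{"jaw":[3,3,3,3,3,3,3,3],"travel":[[0,0,0],[0,0,0],[0,0,3],[0,0,5],[0,0,5],[0,0,4],[0,0,0],[0,0,0]],"twist":[[0,0,0],[0,0,0],[0,0,0],[0,0,0],[0,0,0],[0,0,0],[0,0,0],[0,0,0]]}'
python3 - <<'E'
from m import *
o=ctrl.observe();print(o["joint_pos"],o["eef_pos"],o["contact_force"]);i=ctrl.snapshot("wrist");C=cam("wrist",o);cv2.imwrite("pics/w8r.png",i)
y=marks(i)["yellow"][0];P=cast(C,y[0],156);ax=np.array([624.7,87.7]);w=1.851;v=np.array([-np.sin(w),np.cos(w)])
print("knob dist from axis",(P[:2]-ax)@v)
# handle in w7
o=pickle.load(open("w7.pkl","rb"));C=cam("wrist",o);u=np.array([np.cos(w),np.sin(w)])
for uv in((268,278.5),(240,278.7)):
    d=cast(C,uv,100)[:2]-ax;print("handle u,v",d@u,d@v)
i=cv2.imread("pics/w7r.png");print(i[255:290,250].min(1))
E
```

```text
time: 15.55
eef_pos: [532.6, 61.0, 325.9]
orientation: [-112.4, 89.9, 173.7]
contact_force: [-1.4, 0.5, -0.5]
finger_gap: 30.0
[-2.72114462e+00  4.22492923e+00  8.77839123e+01  4.95241218e-03
  8.80699914e+01 -1.88294711e+01] [532.60080061  61.00935629 325.90882384] [-1.39268986  0.45543438 -0.54306513]
knob dist from axis 100.03570288405936
handle u,v -167.25191354448964 5.39340477447655
handle u,v -166.02497231184063 47.39736121567096
[146 177 186 185 185 188 191 192 191 186 184 183 184 186 189 178 146 124
 116 113 124 128 114 102  95  96 103 112 117 119 119 119 121 120 121]
```

```bash
python3 -m creep '{"jaw":[4,4,4,4,4,4,4,4],"travel":[[0.8,-1.5,0],[0.8,-1.5,0],[0.8,-1.5,0],[0.8,-1.5,0],[0.8,-1.5,0],[0.8,-1.5,0],[0.8,-1.5,0],[0.8,-1.5,0]],"twist":[[0,0,-0.157],[0,0,-0.157],[0,0,-0.157],[0,0,-0.157],[0,0,-0.157],[0,0,-0.157],[0,0,-0.157],[0,0,-0.157]]}'
python3 -m creep '{"jaw":[4,4,4,4],"travel":[[0.8,-1.3,0],[0.7,-1.2,0],[0,0,0],[0,0,0]],"twist":[[0,0,-0.157],[0,0,-0.157],[0,0,0],[0,0,0]]}'
python3 - <<'E'
from m import *
o=ctrl.observe();i=ctrl.snapshot("wrist");pickle.dump(o,open("w9.pkl","wb"))
C=cam("wrist",o);ax=np.array([624.7,87.7]);w=1.851;u=np.array([np.cos(w),np.sin(w)]);v=np.array([-u[1],u[0]])
Rm=R.from_euler("xyz",o["orientation"],degrees=True).as_matrix();print(o["eef_pos"],"tool y",Rm[:,1].round(3),"u",u)
g=[(-220,-10),(-80,-10),(-80,130),(-220,130)]
src=np.float32([proj(C,[*(ax+a*u+b*v),100]) for a,b in g]);dst=np.float32([[(a+220)*4,(130-b)*4] for a,b in g])
r=cv2.warpPerspective(i,cv2.getPerspectiveTransform(src,dst),(560,560));cv2.imwrite("pics/w9.png",r)
E
```

```text
time: 16.6
eef_pos: [596.2, -59.3, 324.1]
orientation: [-48.7, 89.7, 165.1]
contact_force: [0.1, -0.5, -0.2]
finger_gap: 40.2
time: 17.1
eef_pos: [611.2, -83.6, 325.5]
orientation: [-37.7, 89.8, 158.6]
contact_force: [0.1, 0.5, -0.1]
finger_gap: 40.3
[611.193222   -83.5890519  325.45249578] tool y [ 0.28  -0.96  -0.002] u [-0.27655138  0.96099913]
```

View pics/w9.png

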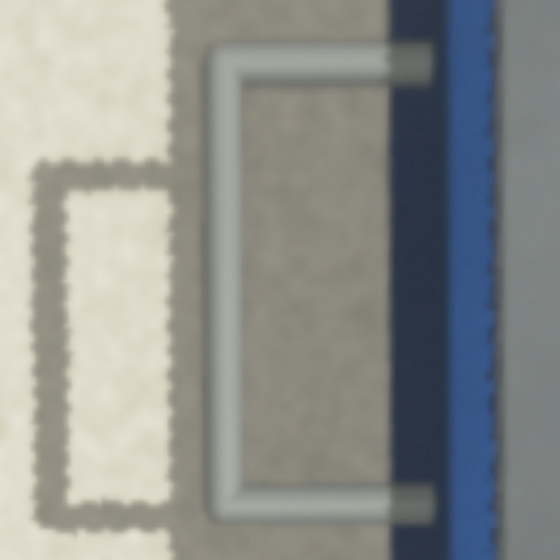

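```bash
python3 -m creep '{"jaw":[3.5,3.5,3.5,3.5,3.5,3.5,3.5,3.5],"travel":[[0.05,-0.2,-5],[0,0,-5],[0,0,-5],[0,0,-4],[0,0,-3],[0,0,-0.6],[0,0,0],[0,0,0]],"twist":[[0,0,0],[0,0,0],[0,0,0],[0,0,0],[0,0,0],[0,0,0],[0,0,0],[0,0,0]]}' 30
python3 -m creep '{"jaw":[0.5,0.5,0.5,0.5],"travel":[[0,0,0],[0,0,0],[0,0,0],[0,0,0]],"twist":[[0,0,0],[0,0,0],[0,0,0],[0,0,0]]}' 30
```

```text
time: 18.15
eef_pos: [613.9, -86.4, 103.2]
orientation: [148.5, 89.8, -15.4]
contact_force: [-0.4, -0.3, 0.3]
finger_gap: 34.9
time: 18.65
eef_pos: [613.3, -86.3, 102.5]
orientation: [150.8, 89.9, -13.1]
contact_force: [-1.3, 0.4, 6.7]
finger_gap: 8.4
```

```bash
python3 -m creep '{"jaw":[0.5,0.5,0.5,0.5,0.5,0.5,0.5,0.5],"travel":[[0.14,-0.48,0],[0.28,-0.96,0],[0.28,-0.96,0],[0.28,-0.96,0],[0.28,-0.96,0],[0.28,-0.96,0],[0.28,-0.96,0],[0.28,-0.96,0]],"twist":[[0,0,0],[0,0,0],[0,0,0],[0,0,0],[0,0,0],[0,0,0],[0,0,0],[0,0,0]]}'
python3 -m creep '{"jaw":[0.5,0.5,0.5,0.5,0.5,0.5],"travel":[[0.28,-0.96,0],[0.28,-0.96,0],[0.18,-0.62,0],[0,0,0],[0,0,0],[0,0,0]],"twist":[[0,0,0],[0,0,0],[0,0,0],[0,0,0],[0,0,0],[0,0,0]]}'
```

```text
time: 19.65
eef_pos: [634.3, -158.2, 102.5]
orientation: [168.9, 89.9, 5.0]
contact_force: [-1.2, 2.3, 5.0]
finger_gap: 8.4
time: 20.4
eef_pos: [642.0, -184.5, 102.6]
orientation: [129.1, 89.8, -34.7]
contact_force: [0.2, -1.4, 5.8]
finger_gap: 9.0
```

```bash
python3 -m creep '{"jaw":[3.5,3.5,3.5,3.5,3.5,3.5,3.5,3.5],"travel":[[0,0,0],[0,0,0],[0,0,3],[0,0,5],[0,0,5],[0,0,5],[0,0,4],[0,0,0]],"twist":[[0,0,0],[0,0,0],[0,0,0],[0,0,0],[0,0,0],[0,0,0],[0,0,0],[0,0,0]]}'
python3 -m creep '{"jaw":[3.5,3.5,3.5,3.5,3.5,3.5,3.5],"travel":[[-4,-4,0],[-4,-4,0],[-4,-4,0],[-4,-4,0],[0,0,0],[0,0,0],[0,0,0]],"twist":[[0,0,0],[0,0,0],[0,0,0],[0,0,0],[0,0,0],[0,0,0],[0,0,0]]}'
python3 - <<'E'
from h import *
a=ctrl.snapshot("scene");b=ctrl.snapshot("top");print(ctrl.observe()["contact_force"])
cv2.imwrite("pics/end.png",np.hstack([cv2.resize(a,(400,300)),cv2.resize(b,(400,300))]))
a0=cv2.imread("pics/scene0.png")
for n,(x0,y0,x1,y1) in dict(bottle_tin=(290,70,372,145),mug_cap=(125,280,215,352)).items():
    d=np.abs(a[y0:y1,x0:x1].astype(int)-a0[y0:y1,x0:x1]).max(2);print(n,(d>30).sum())
E
```

```text
time: 21.4
eef_pos: [642.5, -184.0, 326.0]
orientation: [141.0, 89.5, -22.9]
contact_force: [0.5, -0.1, 0.1]
finger_gap: 35.0
time: 22.28
eef_pos: [481.5, -342.3, 320.1]
orientation: [-76.1, 89.9, 120.1]
contact_force: [0.2, 0.3, -0.1]
finger_gap: 35.6
[-0.32666611 -0.21520722 -0.19610605]
bottle_tin 0
mug_cap 667
```

View pics/end.png

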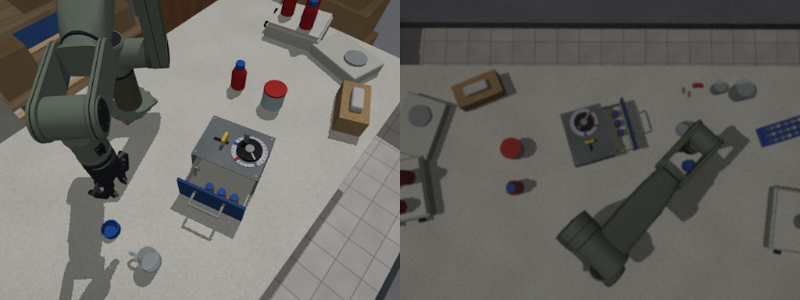

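```bash
python3 -c "
from plant import ctrl
print(ctrl.close_job())"
```

```text
the job is handed in; nothing more can be done
None
```

The safe is open and the job is handed in, at about 22 s of robot time. I led the crank anticlockwise to the second red, clockwise to the second blue and then anticlockwise to green. Then I slid the bolt to its stop, pulled the drawer out and let go.

**Dial stops:**

| Mark | Target (rad) | Measured (rad) | How it was checked |
|---|---|---|---|
| Second red | 8.88 | about 8.91 | Arm pose only; the gripper hid the pointer |
| Second blue | 1.40 | about 1.38 | Camera and arm pose |
| Green | 3.90 | about 3.91 | Arm pose; the pointer was seen on the green mark after release |

**Bolt:** the knob now sits 100 mm from the dial axis, which is fully drawn. The force rose with no further motion at the stop.

**Drawer:** the arm's travel was about 102 mm before release, and the final picture shows the drawer open with the gripper clear. I did not measure the drawer separately after letting go.

**Bystanders:** the bottle and tin show no pixel change from the first picture. The automatic comparison did flag a change around the mug and cap. By eye they stand where they were at the start, and I put the change down to the arm's shadow.

**Discrepancy:** the drawer handle stood about 11 mm farther out than I had worked out from the given dimensions, so I used its position from the picture.

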